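Hold the sealer's key switch turned

ROBOT

A 6-joint arm with a two-finger parallel gripper is mounted at the origin on a cart in front of the work surface, level with it; the furniture and walls round the work are solid. World frame = base frame: x ahead of the robot, y to its left, z up, the work surface at z = 0. Lengths are in m, angles in rad, forces in N, time in s.
With the tool pointing down it reaches from about 0.375 to 0.975 m from the base axis. Payload 3.8 kg.
Tool frame: the origin (TCP) lies midway between the tips of the shut fingers; the grasp point (between the pads) lies 19 mm behind it; z points along the fingers, y is the line along which they close (so a half turn about z gives the same grasp; the last joint's range is limited). The gripper opens to 85 mm and grips with 20 to 120 N. Pads are 22 mm wide; open, the fingers measure 114 mm over their backs; the gripper's body (76 mm by 85 mm) begins 54 mm behind the grasp point. The pads swing forward as they close: fully open they stand 13 mm farther back than shut.
Start: joints at [-1.189, 0.264, 1.604, -0, 1.274, -0.037], TCP at [0.274, -0.617, 0.231] pointing down, gripper open.
Joint ranges: [-2.63, 2.63], [-0.94, 2.18], [0.31, 2.57], [-1.31, 4.45], [0, 2.66], [-2.55, 2.55]. Speed limits (rad/s): [2.57, 2.57, 3.14, 3.14, 3.14, 3.14].

INTERFACE

Orientations are given as a rotation vector (axis times angle).
In Python, from workcell import status, read_camera, workorder, masks_of gives the robot as it stands.
- The arm moves only by the tool drive_tool, never from a script. Its argument "rows" is a list of rows, each a list of 7 numbers: the turn, a rotation vector about the tool's x, y, z in degrees, then the shift along the tool's x, y, z in m, then the opening, from 0 (shut) to 1 (fully open). In form: [[ax, ay, az, tx, ty, tz, claw], ...]. A call has 1 to 8 rows; each row shifts and turns the commanded pose from where the row before left it, along the tool's axes as they then stand; what a row does not reach is not made up. A row lasts 1/12 s, in which the tool goes at most 41.7 mm and 7.16 degrees, less where a joint would pass 70% of its speed; a pose out of reach is approached as far as the arm can. A call is refused whole if a number of a shift passes 0.0417 or a number of a turn 7.16, either way. A call with a gripper value outside its range is refused whole. The fingers move at their own pace and stop on an object; "force" is the grip in N (left out, the last holds). Time passes only in rows, so rows that do not move let the fingers close. It gives the time, the measured TCP pose, the force, the opening and the grip force at its end, in the units of the state.
- status.read_state(): the state, without advancing time (a new reading comes with each control period).
- read_camera(name): name is "side" or "top"; returns a dict with "color" (420x560x3 uint8, red, green, blue), "intrinsics" (3x3 intrinsics, pixels), "world_from_camera" (4x4, takes a point from camera to world coordinates). Camera axes: x right, y up, looking along -z (the intrinsics and any distortion apply to the point x, -y, -z); pixel columns grow to the right and rows downward; lengths in m; the calibration is good to about 2 mm. A picture is of the moment at which its call begins. There is no depth.
- workorder.finish_job(): hands the job in; it is judged then, once.
Trained networks look in a picture, given as the dict that the camera call returned (one of the last four; its "shot" number tells which), for a name from the list of things; names that differ only in an ending like _2 or _b are one class to them, and where a whole thing is asked for, a point or a joint stands for the part that bears it (a point fixed in the world has none). Each returns a list of dicts, best first, with "score" (0 to 1); they miss things now and then, are a little off and sometimes report something else, mostly with a low value. They report only what shows in the picture. A call takes as long as a camera call. They do not tell look-alikes from the thing itself.
- masks_of(picture, name): "mask" (420x560 bool, what is visible of it) and "bbox" ([left, top, right, bottom] in pixels, round what is visible of it).
The state is a dict: "time": time; "q": joint angles; "joint_vel": joint speeds; "joint_torque": joint torques, N m; "tool_pos": TCP position; "tcp_rot": TCP orientation; "wrist_force": force on the tool from outside, world axes, zero at the start; "torque": the same for the moment, N m; "width": opening from 0.0 (shut) to 1.0 (fully open); "grip_force": force on a finger pad.
Only numpy, scipy, OpenCV 4.12 (cv2) and the standard library are available. Lean on these libraries where they do the work, as an engineer would, in place of code of your own. Each camera call takes 0.05 s, during which the arm holds its last target. There are 200 camera calls.

TASK

The bench equipment is enabled by a spring-return key switch, the grey box with the key slot in its top. Take the round-headed key out of the wooden key block, push it down into the slot past the pins until it is fully home (wiggle it left and right if the core inside is out of line and it stops half way), then turn it a quarter turn clockwise as seen from above, and finish still gripping the key and holding it turned. Leave the square-headed key in the block and do not push the other things on the table about.

Things in the scene. Friction and masses are not known exactly. Their poses are not given: they have to be found in the camera images.
- round_key: key to use, upright in the key block, 87 mm long. Origin: centre of the bit's underside (lower end); z up the shank. Bit 5 mm (x) by 22 mm (y), 12 mm high, symmetric (half a turn makes no difference). Shank 5 mm diameter. Head: black flat disc, 34 mm diameter in the y-z plane, 9 mm thick along x, centre at z = 70 mm; grip across the 9 mm. 50 g. May lean up to 4 degrees; flat pads straighten it
- square_key: the other key, not to be used: same bit and shank, but a rectangular black head 30 mm wide (y), 34 mm high, 9 mm thick; it stands in the other slot of the key block; origin and axes as for the round key
- key_block: wooden block, fixed, 60 (x) by 140 (y) by 38 mm high on a 66 by 146 mm foot; origin: centre of its underside. Two slots in its top, 6.6 (x) by 24 mm (y), 28 mm deep, at y = +32 and -32 mm, a key standing in each with its underside 10 mm above the block's underside and its axes parallel to the block's; which key is in which slot varies
- switch_box: grey key switch box, fixed, 114 (x) by 134 (y) by 70 mm high, aluminium top plate 8 mm thick, a mounting ear at its +y and -y sides; origin: centre of its underside, z up. Keyway in the middle of the top; below the plate a free space 14 mm high, where the key's bit can turn, then the core. A key's underside stops 48 mm above the box's underside if the core is out of line; fully home at 35 mm
- keyway (a point): centre of the keyway's mouth, level with the box's top; axes as the box. Slot 7.6 mm (x) by 25.6 mm (y), mouth chamfered 2.5 mm all round; the key enters with its x axis parallel to the box's, either way round. In the plate a sprung round pin stands out about 3.5 mm from each end of the slot; the bit pushes both aside with about 4 to 9 N of downward push
- lock_core (a joint): angle of the core (slot as the keyway's, 13 mm deep): 0 = in line with the keyway, positive = turned clockwise seen from above, stop at 1.62 rad. Starts up to 0.32 rad out of line either way and sticks there (friction 0.04 N m). A spring of 0.07 N m per rad turns it back when let go. The bit has about 0.11 rad of play in it either way
- tape_roll: bystander: the brown tape roll lying flat between the box and the key block or just behind, the nearer of the two on the table, 105 mm diameter, 48 mm high, origin under its centre
- ink_pad: bystander: dark blue flat ink pad tin, the one nearest the robot, 64 x 97 x 19 mm, origin under its centre
- label_roll: bystander: the white label roll behind the box or the key block, the nearer of the two on the table, standing on its end face, 69 mm diameter, 50 mm high, origin under its centre
Not all that is in view belongs to the job. Of the things that look like the switch_box, the smaller one is meant.

How it is judged:
By the outcome, as a careful person would: the job done as asked, in the order asked, and still so for the second after the job is handed in, while the arm keeps its last pose, push and grip.
It also fails if it takes over 46 s, if anything falls off the work surface, if the arm or the gripper's body presses on something with over 40 N, if the wrist force passes 120 N, or if a joint passes its speed limit or range.

## Working session

There is one attempt and no reset: what is moved stays moved. The work goes in short steps, Python scripts to look and compute and a tool call to move; the robot and the scene stay as the last step left them, time stands still between calls to the robot, and variables do not carry over. Pictures are saved under pics/ and viewed, at most 10 in all, crops included, and the job is handed in when it is done.

Besides the shell and the picture viewer there is one more tool, called by a JSON object that holds its "name" and its "arguments". drive_tool: Moves the arm, as the interface text tells. Its arguments: {"type":"object","properties":{"rows":{"type":"array"},"force":{"type":"number"}},"required":["rows"]}

```bash
mkdir -p pics
cat > h.py <<'E'
import numpy as np, cv2
from workcell import status, read_camera, workorder, masks_of
def proj(p,P):
    T=np.linalg.inv(p["world_from_camera"]); c=(T[:3,:3]@np.atleast_2d(P).T).T+T[:3,3]
    c=c*[1,-1,-1]; u=(np.array(p["intrinsics"])@c.T).T; return u[:,:2]/u[:,2:]
def ray(p,uv):
    d=np.linalg.inv(p["intrinsics"])@np.array([uv[0],uv[1],1.]); d=d*[1,-1,-1]
    T=np.array(p["world_from_camera"]); d=T[:3,:3]@d; return T[:3,3],d/np.linalg.norm(d)
def atz(p,uv,z):
    o,d=ray(p,uv); return o+d*(z-o[2])/d[2]
def tri(rs):
    A=0;b=0
    for o,d in rs:
        M=np.eye(3)-np.outer(d,d);A=A+M;b=b+M@o
    return np.linalg.solve(A,b)
E
python3 - <<'E'
from h import *
print(status.read_state())
for n in("side","top"):
    p=read_camera(n); print(n,[k for k in p if k not in("color",)],p["intrinsics"],np.round(p["world_from_camera"],3))
    cv2.imwrite(f"pics/{n}0.png",p["color"][:,:,::-1])
    for t in("round_key","square_key","key_block","switch_box","tape_roll","ink_pad","label_roll"):
        for m in masks_of(p,t): 
            ys,xs=np.nonzero(m["mask"]); print(t,round(m["score"],2),m["bbox"],xs.mean().round(1),ys.mean().round(1))
E
```

```text
{'time': 0.0, 'q': array([-1.18890617e+00,  2.64763097e-01,  1.60535747e+00, -1.64722036e-05,
        1.27369928e+00, -3.68778086e-02]), 'joint_vel': array([-0.00071329, -0.00028256, -0.00193955, -0.00080036, -0.0012392 ,
        0.00020514]), 'joint_torque': array([-3.78513350e-04, -5.15109944e+01, -3.67315722e+01, -5.50048535e-04,
        1.29258778e-02,  1.91688849e-05]), 'tool_pos': array([ 0.27421628, -0.6159996 ,  0.22996425]), 'tcp_rot': array([-3.07083237e+00, -6.52555126e-01,  6.24448041e-04]), 'wrist_force': array([-0.84526639, -0.34037707,  0.49887881]), 'torque': array([ 0.05085686,  0.00170961, -0.01543569]), 'grip_force': 0.0, 'width': 0.999723589849722}
side ['intrinsics', 'world_from_camera', 'shot'] [[435.17585724   0.         277.31346649]
 [  0.         435.17585724 217.20154506]
 [  0.           0.           1.        ]] [[ 0.872  0.196 -0.449 -0.022]
 [-0.489  0.4   -0.775 -0.861]
 [ 0.027  0.895  0.445  0.652]
 [ 0.     0.     0.     1.   ]]
round_key 0.61 [348.3, 273.2, 360.4, 290.2] 354.2 278.7
round_key 0.41 [316.4, 228.2, 352.3, 262.3] 334.8 244.9
square_key
[... 319 characters left out ...]
 267.4
label_roll 0.72 [294.9, 194.7, 317.9, 215.8] 305.9 205.3
top ['intrinsics', 'world_from_camera', 'shot'] [[392.58928225   0.         274.73193374]
 [  0.         392.58928225 203.04284531]
 [  0.           0.           1.        ]] [[ 0.026  0.987 -0.156  0.391]
 [-0.999  0.022 -0.024  0.115]
 [-0.021  0.157  0.987  1.224]
 [ 0.     0.     0.     1.   ]]
key_block 0.57 [355.6, 204.1, 408.1, 227.3] 383.0 214.2
switch_box 0.82 [232.6, 192.8, 294.0, 239.2] 263.7 215.5
switch_box 0.71 [117.0, 206.7, 200.2, 265.2] 154.3 235.2
tape_roll 0.56 [305.2, 160.6, 339.6, 196.1] 321.5 176.6
ink_pad 0.89 [295.6, 240.2, 332.3, 268.1] 313.4 254.9
label_roll 0.69 [224.9, 139.4, 243.3, 163.6] 235.6 152.3
```

View pics/side0.png

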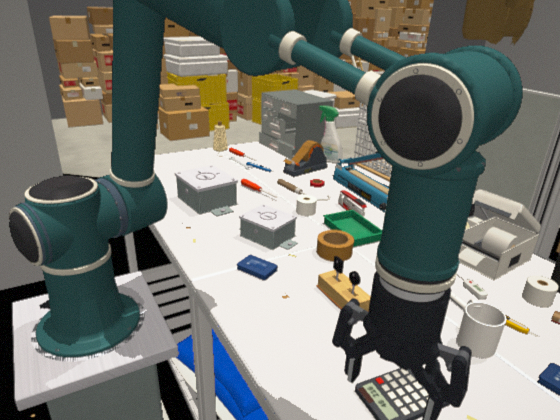

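View pics/top0.png

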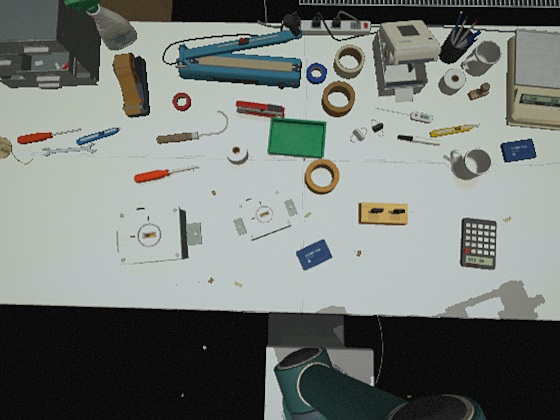

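The side view shows two grey boxes, the larger at (207,190) and the smaller at (268,227). In the top view they are at (154,235) and (264,215). The smaller one fits the description. The key block is at side (342,290) and top (383,214), with two keys at side (338,265) and (353,275). I'll enlarge to tell them apart.

Run:
```python
import cv2,numpy as np
s=cv2.imread("pics/side0.png");t=cv2.imread("pics/top0.png")
a=cv2.resize(s[245:315,305:385],(400,350),interpolation=3)
b=cv2.resize(t[195:235,345:420],(400,213),interpolation=3)
c=cv2.resize(s[195:260,230:310],(400,325),interpolation=3)
d=cv2.resize(t[185:245,225:305],(400,300),interpolation=3)
o=np.zeros((600,800,3),np.uint8)
o[:300,:400]=cv2.resize(a,(343,300))[:,:].copy() if 0 else cv2.resize(s[245:305,305:385],(400,300),interpolation=3)
o[300:513,:400]=b;o[:300,400:]=cv2.resize(s[197:257,230:310],(400,300),interpolation=3);o[300:,400:]=d
cv2.imwrite("pics/crop.png",o)
```

```text
(no output)
```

View pics/crop.png

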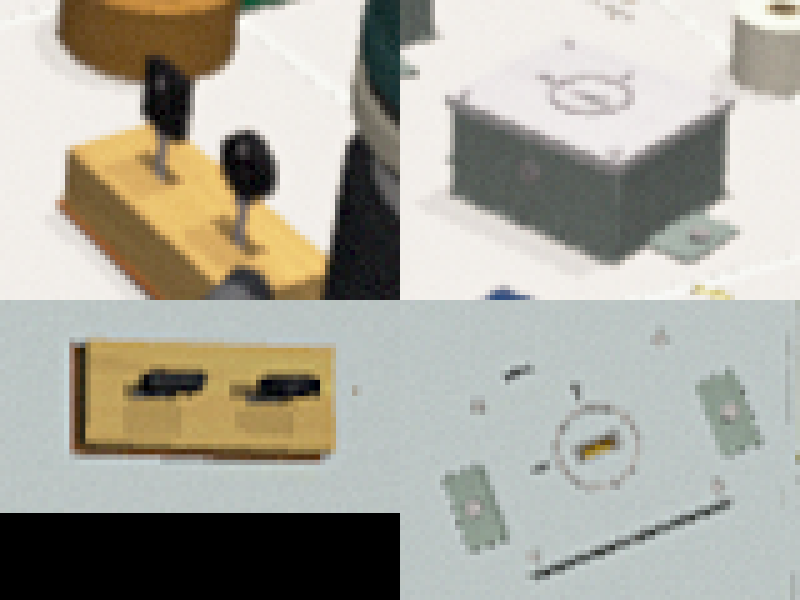

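The crop shows the round disc head at side (354,278), the front/right key, which is the right one in the top view at about (397,211). The square head is at side (338,262). The keyway is at top (264.4,214.4) and side (268,216). Next I'll triangulate and fit.

```bash
cat > m.py <<'E'
from h import *
from scipy.optimize import least_squares
S=read_camera("side");T=read_camera("top")
print("keyway tri",tri([ray(S,(268.1,216.3)),ray(T,(264.4,214.4))]).round(4))
print("round head",tri([ray(S,(354.4,278.2)),ray(T,(399.5,211.6))]).round(4))
print("square head",tri([ray(S,(338,264)),ray(T,(377.5,210.7))]).round(4))
# box: side corners
c=np.array([[240,217],[273.4,228.6],[295.7,217.6],[263.6,205.4]])
P=np.array([atz(S,u,.07) for u in c]);print(P.round(4));e=np.roll(P,-1,0)-P
print(np.linalg.norm(e,axis=1).round(4),np.degrees(np.arctan2(e[:,1],e[:,0])).round(1),P.mean(0))
# top: front bottom edge line (dark strip), slot line, ears
for a,b,z in (((225+535/5-80,185+575/5-60),(225+730/5-80,185+502/5-60),.066),((225+(582-400)/5,185+(452-300)/5),(225+(615-400)/5,185+(440-300)/5),.07),((225+75/5,185+208/5),(225+328/5,185+110/5),.004)):
    p,q=atz(T,a,z),atz(T,b,z);d=q-p;print(p.round(4),q.round(4),np.degrees(np.arctan2(d[1],d[0])).round(2),np.linalg.norm(d).round(4))
# block top corners in top view z=.038
c=np.array([[345+86/5.333,195+43/5.333],[345+333/5.333,195+47/5.333],[345+333/5.333,195+150/5.333],[345+86/5.333,195+143/5.333]])
P=np.array([atz(T,u,.038) for u in c]);print(P.round(4));e=np.roll(P,-1,0)-P
print(np.linalg.norm(e,axis=1).round(4),np.degrees(np.arctan2(e[:,1],e[:,0])).round(1),P.mean(0))
for u in ((305+72/5,245+150/5),(305+150/5,245+125/5)): print(atz(S,u,.038).round(4))
for nm,p in(("side",S),("top",T)):
  for t in("tape_roll","ink_pad","label_roll"):
    for m in masks_of(p,t)[:1]:
        ys,xs=np.nonzero(m["mask"]);print(nm,t,atz(p,(xs.mean(),ys.mean()),.02).round(3))
E
python3 m.py
```

```text
keyway tri [0.5414 0.1729 0.0692]
round head [ 0.5567 -0.2221  0.0814]
square head [ 0.5575 -0.1576  0.0833]
[[0.4648 0.2039 0.07  ]
 [0.5188 0.0946 0.07  ]
 [0.6131 0.1266 0.07  ]
 [0.5666 0.246  0.07  ]]
[0.1219 0.0995 0.1281 0.1102] [ -63.7   18.8  111.3 -157.5] [0.54084263 0.16775363 0.07      ]
[0.4631 0.2082 0.066 ] [0.509  0.0942 0.066 ] -68.08 0.1229
[0.5363 0.1825 0.07  ] [0.5439 0.1632 0.07  ] -68.52 0.0208
[0.5078 0.2522 0.004 ] [0.5733 0.0954 0.004 ] -67.33 0.1699
[[ 0.5852 -0.1184  0.038 ]
 [ 0.586  -0.2584  0.038 ]
 [ 0.527  -0.2569  0.038 ]
 [ 0.5277 -0.1179  0.038 ]]
[0.14   0.059  0.1389 0.0574] [-89.7 178.5  89.7  -0.5] [ 0.55648062 -0.18791112  0.038     ]
[ 0.5324 -0.1224  0.038 ]
[ 0.5812 -0.1217  0.038 ]
side tape_roll [0.676 0.008 0.02 ]
side ink_pad [0.422 0.006 0.02 ]
side label_roll [0.751 0.278 0.02 ]
top tape_roll [0.671 0.    0.02 ]
top ink_pad [0.425 0.023 0.02 ]
top label_roll [0.742 0.27  0.02 ]
```

{"name": "drive_tool", "arguments": {"rows": [[0,0,0,0.026,-0.0154,0,1],[0,0,0,0.026,-0.0154,0,1],[0,0,0,0.026,-0.0154,0,1],[0,0,0,0.026,-0.0154,0,1],[0,0,0,0.026,-0.0154,0,1],[0,0,0,0.026,-0.0154,0,1],[0,0,0,0.026,-0.0154,0,1],[0,0,0,0.026,-0.0154,0,1]]}}

```text
time: 1.87
tool_pos: [0.4151, -0.4183, 0.2315]
tcp_rot: [3.073, 0.653, 0.0]
wrist_force: [1.1, -0.8, -0.5]
width: 1.004
grip_force: 0.0
```

{"name": "drive_tool", "arguments": {"rows": [[0,0,0,0.026,-0.0154,0,1],[0,0,0,0.026,-0.0154,0,1],[0,0,0,0.026,-0.0154,0,1],[0,0,0,0.026,-0.0154,0,1],[0,0,0,0.026,-0.0154,0,1],[0,0,0,0.026,-0.0154,0,1],[0,0,0,0.026,-0.0154,0,1],[0,0,0,0.026,-0.0154,0,1]]}}

```text
time: 2.53
tool_pos: [0.5551, -0.2211, 0.2315]
tcp_rot: [3.073, 0.653, 0.0]
wrist_force: [0.2, -0.1, 0.2]
width: 0.996
grip_force: 0.0
```

{"name": "drive_tool", "arguments": {"rows": [[0,0,-7,0,0,0,1],[0,0,-7,0,0,0,1],[0,0,-7,0,0,0,1],[0,0,-7,0,0,0,1],[0,0,-7,0,0,0,1],[0,0,-7,0,0,0,1],[0,0,-7,0,0,0,1],[0,0,-7,0,0,0,1]]}}

```text
time: 3.2
tool_pos: [0.5544, -0.2223, 0.2314]
tcp_rot: [2.4, 2.027, 0.0]
wrist_force: [-0.1, -0.9, 0.5]
width: 1.0
grip_force: 0.0
```

```bash
cat > go.py <<'E'
import sys
from h import *
from scipy.spatial.transform import Rotation as Ro
# usage: x y z tool-y-angle(deg): remaining tool-axis shift and turn
x,y,z,a=map(float,sys.argv[1:5]); s=status.read_state()
R=Ro.from_rotvec(s["tcp_rot"]).as_matrix(); a=np.radians(a)
Y=np.array([np.cos(a),np.sin(a),0]);Z=np.array([0,0,-1.]);G=np.c_[np.cross(Y,Z),Y,Z]
print("t",round(s["time"],2),"pos",s["tool_pos"].round(4),"yang",np.degrees(np.arctan2(R[1,1],R[0,1])).round(2),"q",s["q"].round(2))
print("turn deg",np.degrees(Ro.from_matrix(R.T@G).as_rotvec()).round(2),"shift",(R.T@(np.array([x,y,z])-s["tool_pos"])).round(4))
print("F",s["wrist_force"].round(2),"T",s["torque"].round(3),"w",round(float(s["width"]),3),"grip",s["grip_force"])
E
python3 go.py 0.5565 -0.221 0.061 0
```

```text
t 3.2 pos [ 0.5544 -0.2223  0.2314] yang -9.65 q [-0.42  0.12  1.78 -0.    1.25 -0.25]
turn deg [ 0.01  0.   -9.65] shift [0.0017 0.0019 0.1704]
F [-0.09 -0.89  0.49] T [ 0.021 -0.011 -0.095] w 1.0 grip 0.0
```

{"name": "drive_tool", "arguments": {"rows": [[0,0,-4.8,0,0,0,1],[0,0,-5,0.0013,0.0021,0.02,1],[0,0,0,0,0,0.03,1],[0,0,0,0,0,0.03,1],[0,0,0,0,0,0.03,1],[0,0,0,0,0,0.02,1],[0,0,0,0,0,0.01,1],[0,0,0,0,0,0,1]]}}

```text
time: 3.87
tool_pos: [0.5544, -0.2203, 0.0882]
tcp_rot: [-2.222, -2.214, 0.003]
wrist_force: [-0.4, 0.7, -0.4]
width: 1.001
grip_force: 0.0
```

```bash
python3 go.py 0.5565 -0.221 0.061 0
python3 - <<'E'
from h import *
S=read_camera("side");T=read_camera("top")
a=cv2.resize(S["color"][200:310,280:390,::-1],(400,400),interpolation=3);b=cv2.resize(T["color"][170:250,340:420,::-1],(400,400),interpolation=3)
cv2.imwrite("pics/g1.png",np.hstack([a,b]))
E
```

```text
t 3.87 pos [ 0.5544 -0.2203  0.0882] yang -0.2 q [-0.42  0.25  1.9  -0.    0.99 -0.42]
turn deg [-0.3  -0.13 -0.2 ] shift [-0.0007  0.0023  0.0272]
F [-0.4   0.72 -0.44] T [0.015 0.035 0.071] w 1.001 grip 0.0
```

View pics/g1.png

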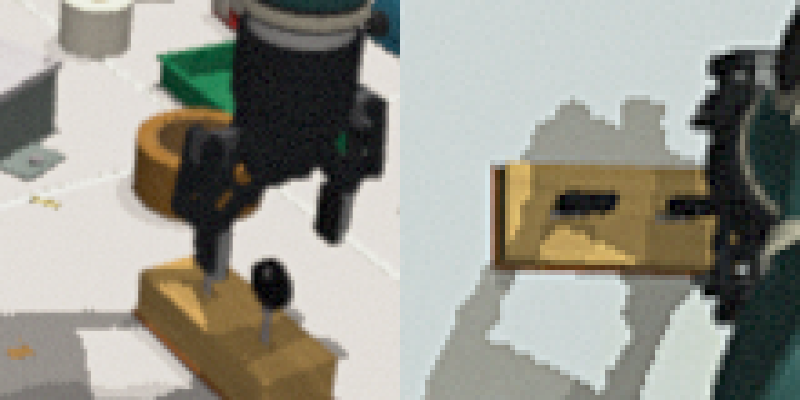

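The picture shows the fingers straddling the round key, with tip midpoint about (270,260) over the head at (270,284) in the left crop. I'll descend the rest and close.

{"name": "drive_tool", "arguments": {"rows": [[0,0,-0.2,-0.0007,0.0022,0.01,1],[0,0,0,0,0,0.009,1],[0,0,0,0,0,0.008,1],[0,0,0,0,0,0,1],[0,0,0,0,0,0,1]]}}

```text
time: 4.38
tool_pos: [0.5581, -0.2217, 0.0635]
tcp_rot: [-2.22, -2.22, 0.001]
wrist_force: [0.2, 0.2, 0.5]
width: 0.998
grip_force: 0.0
```

```bash
python3 go.py 0.5565 -0.221 0.061 0
```

```text
t 4.38 pos [ 0.5581 -0.2217  0.0635] yang -0.0 q [-0.42  0.28  1.91  0.    0.95 -0.42]
turn deg [-0.09 -0.04 -0.  ] shift [ 0.0007 -0.0016  0.0025]
F [0.24 0.15 0.49] T [0.058 0.011 0.015] w 0.998 grip 0.0
```

{"name": "drive_tool", "arguments": {"rows": [[0,0,0,0.0006,-0.0015,0.0005,0.5],[0,0,0,0,0,0,0.3],[0,0,0,0,0,0,0.2],[0,0,0,0,0,0,0.1],[0,0,0,0,0,0,0],[0,0,0,0,0,0,0],[0,0,0,0,0,0,0],[0,0,0,0,0,0,0]], "force": 20}}

```text
time: 5.05
tool_pos: [0.5574, -0.2215, 0.064]
tcp_rot: [2.221, 2.221, 0.0]
wrist_force: [0.2, 0.1, 1.2]
width: 0.107
grip_force: 25.8
```

```bash
python3 go.py 0.5565 -0.221 0.061 0
```

```text
t 5.05 pos [ 0.5574 -0.2215  0.064 ] yang -0.0 q [-0.42  0.28  1.92  0.    0.95 -0.42]
turn deg [ 0.02  0.01 -0.  ] shift [ 0.0005 -0.0009  0.003 ]
F [0.16 0.09 1.16] T [0.004 0.028 0.026] w 0.107 grip 25.781110860407352
```

{"name": "drive_tool", "arguments": {"rows": [[0,0,0,0,0,0,0],[0,0,0,0,0,0,0],[0,0,0,0,0,-0.005,0],[0,0,0,0,0,-0.01,0],[0,0,0,0,0,-0.02,0],[0,0,0,0,0,-0.025,0],[0,0,0,0,0,-0.025,0],[0,0,0,0,0,-0.025,0]], "force": 90}}

```text
time: 5.72
tool_pos: [0.5567, -0.2212, 0.1753]
tcp_rot: [-2.221, -2.221, 0.001]
wrist_force: [0.4, 0.8, -0.5]
width: 0.096
grip_force: 89.2
```

{"name": "drive_tool", "arguments": {"rows": [[0,0,0,0.03,0,0,0],[0,0,0,0.04,0,0,0],[0,0,0,0.04,0,0,0],[0,0,0,0.04,0,0,0],[0,0,0,0.04,-0.003,0,0],[0,0,0,0.04,-0.003,0,0],[0,0,0,0.04,-0.004,0,0],[0,0,0,0.04,-0.004,0,0]]}}

```text
time: 6.38
tool_pos: [0.5426, 0.0903, 0.1747]
tcp_rot: [2.221, 2.221, 0.0]
wrist_force: [0.2, 0.3, -1.0]
width: 0.088
grip_force: 89.6
```

{"name": "drive_tool", "arguments": {"rows": [[0,0,0,0.04,0,0,0],[0,0,0,0.025,0,0,0],[0,0,-5.5,0,0,0,0],[0,0,-5.5,0,0,0,0],[0,0,-5.5,0,0,0,0],[0,0,-5.5,0,0,0,0],[0,0,0,0,0,0,0]]}}

```text
time: 6.97
tool_pos: [0.543, 0.1537, 0.1744]
tcp_rot: [-1.753, -2.607, 0.0]
wrist_force: [1.0, 0.6, -0.8]
width: 0.091
grip_force: 89.6
```

```bash
python3 go.py 0.5414 0.1729 0.130 22
python3 - <<'E'
from h import *
S=read_camera("side");T=read_camera("top")
cv2.imwrite("pics/s2.png",S["color"][:,:,::-1]);cv2.imwrite("pics/t2.png",T["color"][:,:,::-1])
a=cv2.resize(S["color"][170:260,220:310,::-1],(400,400),interpolation=3);b=cv2.resize(T["color"][170:250,225:305,::-1],(400,400),interpolation=3)
cv2.imwrite("pics/g2.png",np.hstack([a,b]))
E
```

```text
t 6.97 pos [0.543  0.1537 0.1744] yang 22.16 q [ 0.23  0.1   1.91 -0.    1.14 -0.15]
turn deg [-0.01  0.01  0.16] shift [0.0184 0.0058 0.0444]
F [ 0.96  0.63 -0.76] T [-0.044 -0.035  0.061] w 0.091 grip 89.59385488182306
```

View pics/g2.png

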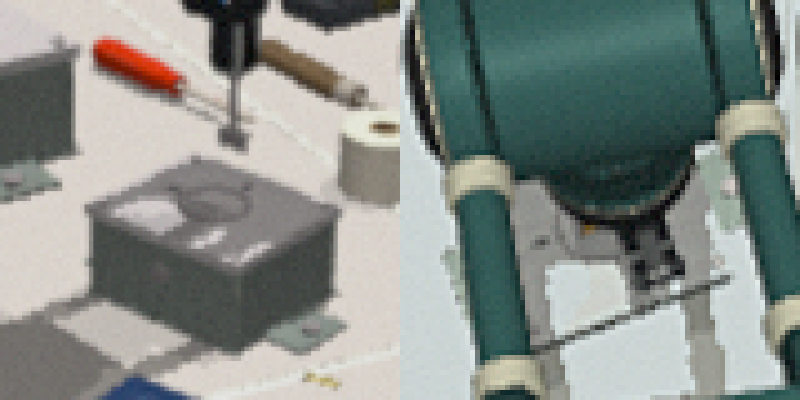

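The key is held straight, with its bit end at side px (272.6,203) above the box. The keyway ring is at left crop (213,205). I'll refine the ring centre and check the key's tip against the projection.

Run:
```python
from h import *
from scipy.optimize import minimize
S=read_camera("side");T=read_camera("top")
print("tip expected px",proj(S,[[.543,.1537,.1204]]).round(1),"bit top",proj(S,[[.543,.1537,.1324]]).round(1))
g={}
for n,p in(("side",S),("top",T)):
    im=cv2.imread(f"pics/{n}0.png",0).astype(np.float32); g[n]=cv2.GaussianBlur(im,(0,0),.7)
th=np.linspace(0,2*np.pi,120,endpoint=False);C=np.c_[np.cos(th),np.sin(th),0*th]
def val(n,p,P):
    u=proj(p,P).astype(np.float32);return cv2.remap(g[n],u[:,0].reshape(-1,1),u[:,1].reshape(-1,1),cv2.INTER_CUBIC).mean()
for n,p in(("side",S),("top",T)):
    best=min((val(n,p,C*r+[x,y,.07]),r,x,y) for r in np.arange(.015,.03,.001) for x in np.arange(.53,.553,.001) for y in np.arange(.162,.185,.001))
    f=minimize(lambda v:val(n,p,C*v[2]+[v[0],v[1],.07]),[best[2],best[3],best[1]],method="Nelder-Mead",options=dict(initial_simplex=np.array([best[2],best[3],best[1]])+np.r_[np.zeros((1,3)),np.eye(3)*.001]))
    print(n,best,f.x.round(4),f.fun)
# plate fit in side: gradient? slot in top: dark/yellow blob
im=cv2.imread("pics/top0.png").astype(float)[205:224,254:275]
yl=(im[:,:,2]-im[:,:,0]);yl[yl<15]=0;ys,xs=np.nonzero(yl);w=yl[ys,xs]
print("yellow",(xs*w).sum()/w.sum()+254,(ys*w).sum()/w.sum()+205)
d=np.clip(150-im.min(2),0,None);yy,xx=np.mgrid[205:224,254:275];m=(np.hypot(xx-264.4,yy-214.4)<6)&(d>0)
w=d[m];X=np.c_[xx[m],yy[m]];c=(X*w[:,None]).sum(0)/w.sum();Q=((X-c)*w[:,None]).T@(X-c);v=np.linalg.eigh(Q)[1][:,1]
a,b=atz(T,c-4*v,.07),atz(T,c+4*v,.07);print("slot",c.round(2),atz(T,c,.07).round(4),np.degrees(np.arctan2(*(b-a)[[1,0]])).round(1))
# key tip height/where dark bit in s2
```

```text
tip expected px [[271.3 203.2]] bit top [[271.4 199.5]]
side (np.float32(199.80586), np.float64(0.024000000000000007), np.float64(0.544), np.float64(0.17700000000000002)) [0.5441 0.1768 0.0237] 199.68594360351562
top (np.float32(159.49144), np.float64(0.015), np.float64(0.552), np.float64(0.18000000000000002)) [0.5519 0.179  0.0127] 154.78514099121094
yellow 263.95230998509686 214.29135618479881
slot [264.03 213.89] [0.541  0.1748 0.07  ] 113.4
```

```bash
cat > r.py <<'E'
from h import *
from scipy.optimize import minimize
S=read_camera("side");T=read_camera("top")
th=np.linspace(0,2*np.pi,120,endpoint=False);C=np.c_[np.cos(th),np.sin(th),0*th]
def fit(img,p,r):
    g=cv2.GaussianBlur(cv2.imread(img,0).astype(np.float32),(0,0),.7)
    def val(x,y):
        u=proj(p,C*r+[x,y,.07]).astype(np.float32);return float(cv2.remap(g,u[:,:1].copy(),u[:,1:].copy(),cv2.INTER_CUBIC).mean())
    return min((val(x,y),x.round(4),y.round(4)) for x in np.arange(.53,.553,.0005) for y in np.arange(.164,.185,.0005))
for r in(.0215,.0225,.0235,.0245): print(r,"top",fit("pics/top0.png",T,r),"side0",fit("pics/side0.png",S,r),"side2",fit("pics/s2.png",S,r))
im=cv2.imread("pics/s2.png",0).astype(float)
for v in range(180,206):
    row=im[v,262:284]; bg=np.median(row); 
    z=.2
    zs=np.linspace(.08,.2,400);pr=proj(S,np.c_[np.full(400,.543),np.full(400,.1537),zs]);k=np.abs(pr[:,1]-v).argmin()
    w=np.clip(bg-15-row,0,None);print(v,round(zs[k],4),"exp",pr[k,0].round(2),"meas",((np.arange(262,284)*w).sum()/max(w.sum(),1)).round(2),row[4:16].astype(int))
E
python3 r.py
```

```text
0.0215 top (178.05703735351562, np.float64(0.5415), np.float64(0.177)) side0 (203.53289794921875, np.float64(0.544), np.float64(0.1765)) side2 (109.74478149414062, np.float64(0.5455), np.float64(0.1765))
0.0225 top (174.0301055908203, np.float64(0.541), np.float64(0.175)) side0 (200.91259765625, np.float64(0.544), np.float64(0.1765)) side2 (109.52448272705078, np.float64(0.5455), np.float64(0.1775))
0.0235 top (171.38294982910156, np.float64(0.541), np.float64(0.175)) side0 (199.73880004882812, np.float64(0.544), np.float64(0.1765)) side2 (109.93216705322266, np.float64(0.546), np.float64(0.1775))
0.0245 top (171.59889221191406, np.float64(0.5405), np.float64(0.1745)) side0 (200.30136108398438, np.float64(0.544), np.float64(0.177)) side2 (111.108642578125, np.float64(0.5465), np.float64(0.178))
180 0.1934 exp 271.84 meas 272.1 [194  94  23  18  23  33  57  86  76  20   9  49]
181 0.1904 exp 271.82 meas 272.29 [198 107  24  17  24  25  60  90  77  17  10  33]
182 0.1874 exp 271.8 meas 272.32 [195  88  21  20  24  23  56  84  73  19   9  30]
183 0.1841 exp 271.77 meas 272.35 [201  97  
[... 1182 characters left out ...]
 154 104 142 181 170 168 193]
198 0.1371 exp 271.42 meas 271.29 [214 212 204 168 139 114  98 144 194 207 212 211]
199 0.1338 exp 271.4 meas 271.31 [211 212 199 119  92  95  91 110 152 189 197 213]
200 0.1308 exp 271.38 meas 271.94 [214 213 197 114  78  79  83  92 110 133 170 210]
201 0.1275 exp 271.35 meas 271.95 [212 213 199 125  84  76  77  82  88 132 197 211]
202 0.1242 exp 271.33 meas 272.27 [212 215 205 162 121 119  96  77  93 143 208 213]
203 0.1212 exp 271.31 meas 273.32 [213 214 210 206 183 185 150 118 114 143 209 214]
204 0.1179 exp 271.28 meas 273.19 [207 210 213 212 214 211 204 177 168 174 212 213]
205 0.1146 exp 271.26 meas 263.77 [188 189 196 201 209 214 213 212 211 210 210 214]
```

{"name": "drive_tool", "arguments": {"rows": [[0,0,0,0.01,0.004,0,0],[0,0,0,0.011,0.0035,0.01,0],[0,0,0,0,0,0.015,0],[0,0,0,0,0,0.014,0],[0,0,0,0,0,0,0],[0,0,0,0,0,0,0]]}}

```text
time: 7.77
tool_pos: [0.5411, 0.1765, 0.1332]
tcp_rot: [-1.755, -2.603, 0.004]
wrist_force: [-0.1, 0.0, 0.1]
width: 0.089
grip_force: 89.6
```

```bash
python3 go.py 0.542 0.176 0.1235 22.2
python3 - <<'E'
from h import *
S=read_camera("side");T=read_camera("top")
cv2.imwrite("pics/s3.png",S["color"][:,:,::-1])
a=cv2.resize(S["color"][180:240,235:315,::-1],(800,600),interpolation=3)
s=status.read_state()["tool_pos"]
print(proj(S,[[s[0],s[1],s[2]-.054],[.542,.176,.07]]).round(2))
cv2.imwrite("pics/g3.png",a)
E
```

```text
t 7.77 pos [0.5411 0.1765 0.1332] yang 22.02 q [ 0.27  0.15  1.93  0.    1.06 -0.11]
turn deg [-0.18 -0.04 -0.18] shift [-0.0008  0.0007  0.0097]
F [-0.07  0.02  0.09] T [ 0.021 -0.053 -0.033] w 0.089 grip 89.59632220678031
[[267.3  212.26]
 [267.13 215.68]]
```

View pics/g3.png

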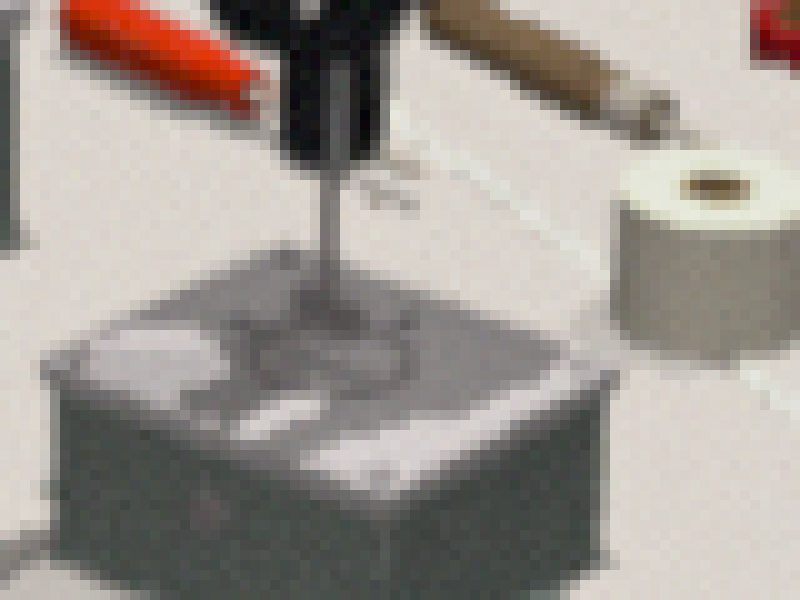

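The ring centre is at crop (328,355) and the shank at x=330, so lateral alignment is good. The ring may lie a little farther off along the view. I'll nudge and descend gently.

{"name": "drive_tool", "arguments": {"rows": [[0,0,0.1,0,0.0015,0.003,0],[0,0,0,0,0,0.004,0],[0,0,0,0,0,0.003,0],[0,0,0,0,0,0.002,0],[0,0,0,0,0,0,0]]}}

```text
time: 8.28
tool_pos: [0.5443, 0.1765, 0.1241]
tcp_rot: [1.759, 2.602, 0.001]
wrist_force: [-2.4, -0.9, 6.3]
width: 0.089
grip_force: 90.3
```

```bash
python3 go.py 0.5425 0.177 0.102 22.2
```

```text
t 8.28 pos [0.5443 0.1765 0.1241] yang 21.88 q [ 0.27  0.16  1.94  0.    1.04 -0.11]
turn deg [ 0.06  0.   -0.32] shift [ 0.0011 -0.0015  0.0221]
F [-2.44 -0.93  6.29] T [-0.09   0.397  0.01 ] w 0.089 grip 90.25414480827749
```

{"name": "drive_tool", "arguments": {"rows": [[0,0,0,0,-0.001,0,0],[0,0,0,0,-0.001,0,0],[0,0,0,0,0,0,0]]}}

```text
time: 8.53
tool_pos: [0.5435, 0.1762, 0.1241]
tcp_rot: [1.758, 2.601, 0.005]
wrist_force: [2.0, 0.5, 4.4]
width: 0.089
grip_force: 89.9
```

```bash
python3 go.py 0.5425 0.177 0.102 22.2
```

```text
t 8.53 pos [0.5435 0.1762 0.1241] yang 21.88 q [ 0.27  0.16  1.94  0.    1.04 -0.11]
turn deg [ 0.23  0.01 -0.32] shift [ 0.0011 -0.0007  0.0221]
F [1.97 0.49 4.38] T [ 0.287 -0.442  0.061] w 0.089 grip 89.90827015601099
```

{"name": "drive_tool", "arguments": {"rows": [[0,0,0.3,0,-0.001,0.0005,0],[0,0,0,0,-0.001,0,0],[0,0,0,0,0,0,0]]}}

```text
time: 8.78
tool_pos: [0.5423, 0.1756, 0.124]
tcp_rot: [1.764, 2.595, 0.007]
wrist_force: [2.7, 1.1, 6.4]
width: 0.095
grip_force: 90.1
```

{"name": "drive_tool", "arguments": {"rows": [[0,0,0,0,-0.001,0.0005,0],[0,0,0,0,-0.001,0,0],[0,0,0,0,0,0,0]]}}

```text
time: 9.03
tool_pos: [0.5396, 0.1745, 0.123]
tcp_rot: [1.765, 2.596, 0.004]
wrist_force: [1.2, -0.5, 2.2]
width: 0.091
grip_force: 89.6
```

```bash
python3 go.py 0.5425 0.177 0.102 22.2
```

```text
t 9.03 pos [0.5396 0.1745 0.123 ] yang 21.59 q [ 0.27  0.15  1.95 -0.    1.04 -0.11]
turn deg [ 0.19  0.03 -0.61] shift [0.0012 0.0036 0.021 ]
F [ 1.19 -0.51  2.23] T [ 0.033 -0.389  0.025] w 0.091 grip 89.63056175038218
```

{"name": "drive_tool", "arguments": {"rows": [[0,0,-0.6,0,-0.0005,0.001,0],[0,0,0,0,-0.0005,0.001,0],[0,0,0,0,0,0.001,0],[0,0,0,0,0,0,0]]}}

```text
time: 9.37
tool_pos: [0.5395, 0.1742, 0.1217]
tcp_rot: [1.75, 2.605, 0.005]
wrist_force: [-0.1, -1.0, 13.0]
width: 0.092
grip_force: 91.7
```

```bash
python3 go.py 0.5425 0.177 0.102 22.2
```

```text
t 9.37 pos [0.5395 0.1742 0.1217] yang 22.2 q [ 0.27  0.15  1.95 -0.    1.03 -0.12]
turn deg [ 0.27  0.05 -0.  ] shift [0.0014 0.0038 0.0197]
F [-0.12 -0.97 13.  ] T [ 0.059 -0.033  0.005] w 0.092 grip 91.68410564772785
```

{"name": "drive_tool", "arguments": {"rows": [[0,0,0,-0.0007,0,0,0],[0,0,0,-0.0007,0,0.0005,0],[0,0,0,0,0,0,0]]}}

```text
time: 9.62
tool_pos: [0.5389, 0.1727, 0.119]
tcp_rot: [1.751, 2.606, 0.003]
wrist_force: [3.7, 0.6, 2.0]
width: 0.086
grip_force: 89.5
```

```bash
python3 go.py 0.5425 0.177 0.102 22.2
```

```text
t 9.62 pos [0.5389 0.1727 0.119 ] yang 22.2 q [ 0.27  0.15  1.95 -0.    1.03 -0.12]
turn deg [ 0.15  0.02 -0.  ] shift [0.0026 0.005  0.017 ]
F [3.7  0.59 2.04] T [ 0.25  -0.792 -0.035] w 0.086 grip 89.53163305297494
```

{"name": "drive_tool", "arguments": {"rows": [[0,0,0,0,0.0008,0,0],[0,0,0,0,0,0.002,0],[0,0,0,0,0,0.002,0],[0,0,0,0,0,0,0]]}}

```text
time: 9.95
tool_pos: [0.5389, 0.1729, 0.1137]
tcp_rot: [1.752, 2.607, 0.001]
wrist_force: [4.9, 0.1, 0.1]
width: 0.09
grip_force: 89.4
```

```bash
python3 go.py 0.5425 0.177 0.102 22.2
```

```text
t 9.95 pos [0.5389 0.1729 0.1137] yang 22.2 q [ 0.27  0.16  1.96 -0.    1.02 -0.12]
turn deg [0.04 0.01 0.  ] shift [0.0024 0.0049 0.0117]
F [4.89 0.11 0.07] T [ 0.126 -1.098  0.039] w 0.09 grip 89.36696047894657
```

{"name": "drive_tool", "arguments": {"rows": [[0,0,0,-0.0004,0.0008,0,0],[0,0,0,0,0.0008,0,0],[0,0,0,0,0,0.003,0],[0,0,0,0,0,0.003,0],[0,0,0,0,0,0,0]]}}

```text
time: 10.37
tool_pos: [0.5392, 0.1729, 0.1068]
tcp_rot: [-1.752, -2.606, 0.002]
wrist_force: [2.3, 1.0, -4.2]
width: 0.09
grip_force: 89.0
```

```bash
python3 go.py 0.5425 0.177 0.102 22.2
```

```text
t 10.37 pos [0.5392 0.1729 0.1068] yang 22.19 q [ 0.27  0.17  1.96  0.    1.01 -0.12]
turn deg [-0.12 -0.02 -0.01] shift [0.0026 0.0047 0.0048]
F [ 2.25  1.01 -4.2 ] T [ 0.162 -0.511 -0.017] w 0.09 grip 88.9974142704159
```

{"name": "drive_tool", "arguments": {"rows": [[0,0,0,0,0.0007,0.002,0],[0,0,0,0,0,0.002,0],[0,0,0,0,0,0.0015,0],[0,0,0,0,0,0.001,0],[0,0,0,0,0,0,0]]}}

```text
time: 10.78
tool_pos: [0.5401, 0.1732, 0.1011]
tcp_rot: [-1.752, -2.607, 0.002]
wrist_force: [0.0, 0.7, -0.5]
width: 0.092
grip_force: 89.6
```

```bash
python3 go.py 0.5425 0.177 0.102 22.2
```

```text
t 10.78 pos [0.5401 0.1732 0.1011] yang 22.2 q [ 0.27  0.18  1.96  0.    1.   -0.12]
turn deg [-0.09 -0.01 -0.  ] shift [ 0.0026  0.0036 -0.0009]
F [ 0.05  0.66 -0.47] T [-0.008 -0.019 -0.   ] w 0.092 grip 89.60117845796049
```

{"name": "drive_tool", "arguments": {"rows": [[0,0,0,0,0,0.001,0],[0,0,0,0,0,0.001,0],[0,0,0,0,0,0.001,0],[0,0,0,0,0,0,0]]}}

```text
time: 11.12
tool_pos: [0.5407, 0.1733, 0.0986]
tcp_rot: [-1.752, -2.607, 0.0]
wrist_force: [-0.7, -0.4, -0.1]
width: 0.088
grip_force: 89.6
```

```bash
python3 go.py 0.5425 0.177 0.102 22.2
```

```text
t 11.12 pos [0.5407 0.1733 0.0986] yang 22.19 q [ 0.27  0.18  1.96  0.    1.   -0.12]
turn deg [-0.02 -0.   -0.01] shift [ 0.0027  0.0031 -0.0034]
F [-0.66 -0.36 -0.1 ] T [-0.001 -0.009 -0.021] w 0.088 grip 89.6006271801889
```

{"name": "drive_tool", "arguments": {"rows": [[0,0,0,0,0,0.0015,0],[0,0,0,0,0,0.0015,0],[0,0,0,0,0,0.0015,0],[0,0,0,0,0,0,0]]}}

```text
time: 11.45
tool_pos: [0.5405, 0.1733, 0.0938]
tcp_rot: [-1.752, -2.607, 0.001]
wrist_force: [-0.1, 0.1, -0.4]
width: 0.091
grip_force: 89.6
```

```bash
python3 go.py 0.5425 0.177 0.102 22.2
```

```text
t 11.45 pos [0.5405 0.1733 0.0938] yang 22.19 q [ 0.27  0.19  1.97  0.    0.99 -0.12]
turn deg [-0.04 -0.01 -0.01] shift [ 0.0027  0.0033 -0.0082]
F [-0.12  0.08 -0.35] T [-0.003  0.036  0.004] w 0.091 grip 89.60283975116909
```

{"name": "drive_tool", "arguments": {"rows": [[0,0,0,0,0,0.0015,0],[0,0,0,0,0,0.0015,0],[0,0,0,0,0,0.001,0],[0,0,0,0,0,0,0]]}}

```text
time: 11.78
tool_pos: [0.5405, 0.1733, 0.0899]
tcp_rot: [-1.752, -2.607, 0.001]
wrist_force: [0.6, -0.6, -0.5]
width: 0.085
grip_force: 89.6
```

```bash
python3 go.py 0.5425 0.177 0.102 22.2
python3 - <<'E'
from h import *
S=read_camera("side")
cv2.imwrite("pics/g4.png",cv2.resize(S["color"][180:240,235:315,::-1],(800,600),interpolation=3))
E
```

```text
t 11.78 pos [0.5405 0.1733 0.0899] yang 22.2 q [ 0.27  0.19  1.97 -0.    0.98 -0.12]
turn deg [-0.04 -0.   -0.  ] shift [ 0.0027  0.0032 -0.0121]
F [ 0.56 -0.58 -0.55] T [-0.04  -0.004 -0.044] w 0.085 grip 89.60147313773632
```

View pics/g4.png

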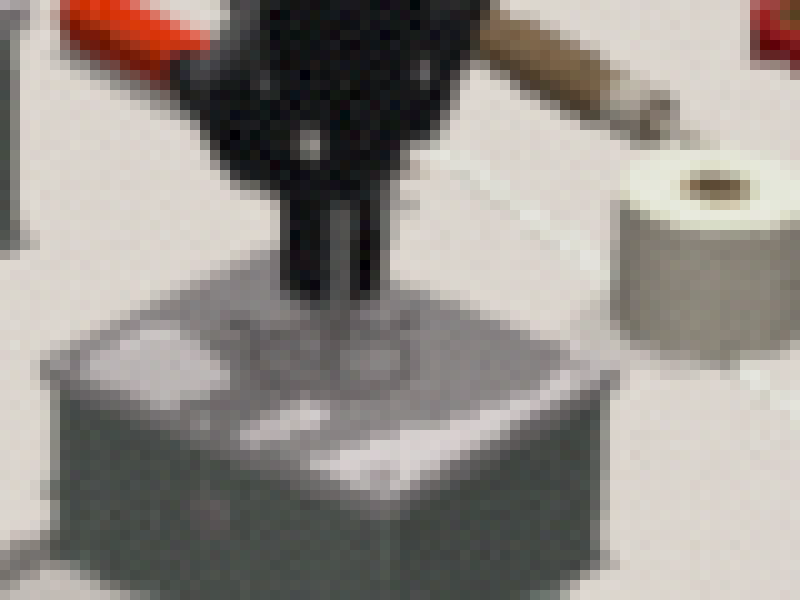

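The key stands in the keyway at crop (338,355), with the fingers just above the plate. I'll push on to the stop.

{"name": "drive_tool", "arguments": {"rows": [[0,0,0,0,0,0.001,0],[0,0,0,0,0,0.001,0],[0,0,0,0,0,0,0]]}}

```text
time: 12.08
tool_pos: [0.5412, 0.1734, 0.0891]
tcp_rot: [1.752, 2.607, 0.001]
wrist_force: [-1.1, -0.7, 4.3]
width: 0.089
grip_force: 89.9
```

```bash
python3 go.py 0.5425 0.177 0.102 22.2
```

```text
t 12.08 pos [0.5412 0.1734 0.0891] yang 22.2 q [ 0.27  0.19  1.97 -0.    0.98 -0.12]
turn deg [ 0.03  0.01 -0.  ] shift [ 0.0028  0.0026 -0.0129]
F [-1.06 -0.7   4.33] T [-0.08   0.265 -0.005] w 0.089 grip 89.8591678775847
```

{"name": "drive_tool", "arguments": {"rows": [[0,0,3,0,0,0.0005,0],[0,0,4,0,0,0,0],[0,0,5,0,0,0,0],[0,0,5,0,0,0,0],[0,0,5,0,0,0,0],[0,0,5,0,0,0,0],[0,0,3,0,0,0,0],[0,0,0,0,0,0,0]]}}

```text
time: 12.75
tool_pos: [0.5409, 0.1733, 0.089]
tcp_rot: [2.37, 2.062, 0.0]
wrist_force: [-2.3, -1.6, 7.0]
width: 0.086
grip_force: 90.4
```

```bash
python3 go.py 0.5408 0.1733 0.089 -70
```

```text
t 12.75 pos [0.5409 0.1733 0.089 ] yang -7.93 q [ 0.27  0.19  1.97 -0.    0.98  0.4 ]
turn deg [ 1.000e-02 -0.000e+00  6.207e+01] shift [-0.0001 -0.0001  0.    ]
F [-2.32 -1.64  6.98] T [-0.214  0.57  -0.05 ] w 0.086 grip 90.43663753196597
```

{"name": "drive_tool", "arguments": {"rows": [[0,0,5,0,0,0,0],[0,0,5,0,0,0,0],[0,0,5,0,0,0,0],[0,0,5,0,0,0,0],[0,0,5,0,0,0,0],[0,0,5,0,0,0,0],[0,0,5,0,0,0,0],[0,0,5,0,0,0,0]]}}

```text
time: 13.42
tool_pos: [0.5406, 0.1735, 0.0891]
tcp_rot: [-2.933, -1.125, 0.001]
wrist_force: [-5.0, -0.2, 7.4]
width: 0.094
grip_force: 90.5
```

{"name": "drive_tool", "arguments": {"rows": [[0,0,5,0,0,0,0],[0,0,5,0,0,0,0],[0,0,5,0,0,0,0],[0,0,4,0,0,0,0],[0,0,0,0,0,0,0],[0,0,0,0,0,0,0]]}}

```text
time: 13.92
tool_pos: [0.5405, 0.1736, 0.089]
tcp_rot: [-3.077, -0.631, 0.001]
wrist_force: [-3.4, -0.0, 7.7]
width: 0.094
grip_force: 90.5
```

```bash
python3 go.py 0.5408 0.1733 0.089 -74; for i in 1 2 3 4; do python3 -c "
from h import *
read_camera('side');s=status.read_state();print(s['wrist_force'].round(2),s['torque'].round(3))"; done
```

```text
t 13.92 pos [0.5405 0.1736 0.089 ] yang -66.81 q [0.27 0.19 1.97 0.   0.98 1.43]
turn deg [-0.02  0.03  7.19] shift [0.0001 0.0004 0.    ]
F [-3.35 -0.03  7.65] T [-0.006  0.879  0.038] w 0.094 grip 90.54134781472385
[-3.43  0.35  7.27] [-0.034  0.847  0.072]
[-4.   -1.18  8.98] [-0.119  0.889  0.042]
[-4.12  0.28  8.51] [-0.021  0.898  0.068]
[-3.91 -0.62  7.8 ] [-0.016  0.868  0.083]
```

{"name": "drive_tool", "arguments": {"rows": [[0,0,2,0,0,0,0],[0,0,2,0,0,0,0],[0,0,2,0,0,0,0],[0,0,1,0,0,0,0],[0,0,0,0,0,0,0],[0,0,0,0,0,0,0]]}}

```text
time: 14.62
tool_pos: [0.5406, 0.1736, 0.0891]
tcp_rot: [-3.11, -0.443, 0.001]
wrist_force: [-5.0, -0.3, 8.2]
width: 0.088
grip_force: 90.6
```

```bash
python3 go.py 0.5408 0.1733 0.089 -76; for i in 1 2 3 4 5 6; do python3 -c "
from h import *
read_camera('side');s=status.read_state();print(s['wrist_force'].round(2),s['torque'].round(3))"; done
```

```text
t 14.62 pos [0.5406 0.1736 0.0891] yang -73.79 q [0.27 0.19 1.97 0.   0.98 1.55]
turn deg [-0.02  0.03  2.21] shift [0.0001 0.0004 0.0001]
F [-4.98 -0.28  8.15] T [-0.092  0.886  0.089] w 0.088 grip 90.5669382121414
[-3.92 -0.43  7.9 ] [0.021 0.891 0.1  ]
[-4.3  -0.45  7.36] [-0.024  0.794  0.101]
[-4.67  0.04  8.3 ] [-0.064  0.861  0.098]
[-4.54 -0.22  7.93] [-0.059  0.813  0.12 ]
[-3.73  0.58  7.6 ] [-0.095  0.938  0.104]
[-4.05  0.05  7.57] [-0.053  0.911  0.144]
```

{"name": "drive_tool", "arguments": {"rows": [[0,0,1,0,0,0,0],[0,0,1,0,0,0,0],[0,0,0,0,0,0,0]]}}

```text
time: 15.17
tool_pos: [0.5406, 0.1736, 0.0891]
tcp_rot: [-3.117, -0.387, 0.001]
wrist_force: [-4.4, -0.5, 7.6]
width: 0.093
grip_force: 90.6
```

```bash
python3 go.py 0.5408 0.1733 0.089 -76; for i in 1 2 3 4 5 6; do python3 -c "
from h import *
read_camera('side');s=status.read_state();print(s['wrist_force'].round(2),s['torque'].round(3))"; done
```

```text
t 15.17 pos [0.5406 0.1736 0.0891] yang -75.83 q [0.27 0.19 1.97 0.   0.98 1.59]
turn deg [-0.02  0.03  0.17] shift [0.0001 0.0004 0.0001]
F [-4.38 -0.45  7.62] T [0.008 0.86  0.118] w 0.093 grip 90.58557640761137
[-3.51 -0.11  6.9 ] [-0.055  0.859  0.129]
[-4.02 -0.94  8.33] [-0.053  0.862  0.1  ]
[-4.01 -0.37  8.35] [0.008 0.853 0.126]
[-3.77  0.4   8.27] [-0.087  0.858  0.185]
[-4.28  0.34  7.8 ] [-0.03   0.888  0.124]
[-3.35  0.01  7.92] [-0.047  0.888  0.115]
```

{"name": "drive_tool", "arguments": {"rows": [[0,0,1,0,0,0,0],[0,0,0.5,0,0,0,0],[0,0,0,0,0,0,0]]}}

```text
time: 15.72
tool_pos: [0.5406, 0.1736, 0.0891]
tcp_rot: [-3.122, -0.347, 0.001]
wrist_force: [-3.9, 0.4, 8.5]
width: 0.087
grip_force: 90.6
```

```bash
python3 - <<'E'
from h import *
T=[]
for i in range(6): S=read_camera("side");T.append(status.read_state()["torque"])
print(np.mean(T,0).round(3))
cv2.imwrite("pics/g5.png",S["color"][150:330,180:400,::-1].repeat(3,0).repeat(3,1))
E
python3 go.py 0.5408 0.1733 0.089 -76
```

```text
[-0.035  0.861  0.118]
t 16.02 pos [0.5406 0.1736 0.0891] yang -77.29 q [0.27 0.19 1.97 0.   0.98 1.62]
turn deg [-0.02  0.03 -1.29] shift [0.0002 0.0003 0.0001]
F [-3.81 -0.29  7.8 ] T [-0.011  0.904  0.093] w 0.088 grip 90.57244235649705
```

View pics/g5.png

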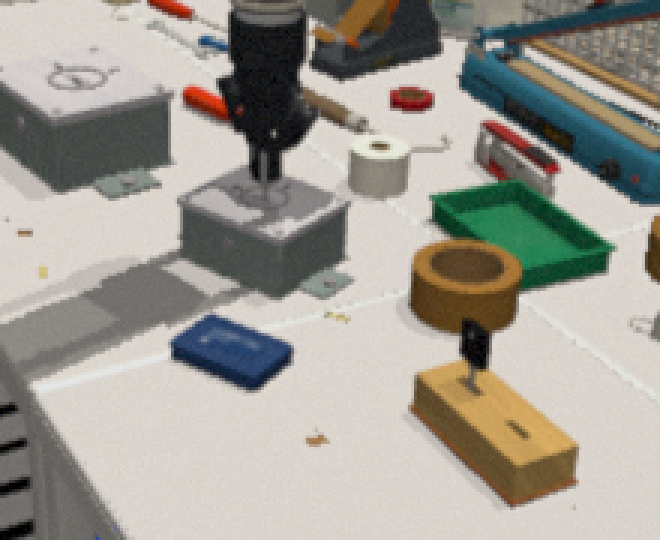

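```bash
python3 -c "
from h import *
print(workorder.finish_job())"
```

```text
the job is handed in; nothing more can be done
None
```

I pushed the round key down to 35 mm, which is fully home, and turned it about 99° clockwise; the gripper still holds it at 90 N. Core angle isn't measured directly: the spring was pushing back at about 0.12 N m. The square key is still in the block and the other things look unmoved. I handed the job in at about 16 s, but it returned no verdict.

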